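Seat the dispenser lids and hold its spring gate at the mark

ROBOT

A 7-joint arm with a two-finger parallel gripper is mounted at the origin on the work surface. World frame = base frame: x ahead of the robot, y to its left, z up, the work surface at z = 0. Lengths are in m, angles in rad, forces in N, time in s.
With the tool pointing down it reaches from about 0.425 to 0.825 m from the base axis. Payload 3.6 kg.
Tool frame: the origin (TCP) lies midway between the tips of the shut fingers; the grasp point (between the pads) lies grip_depth behind it (grip_depth is the distance from the TCP to the grasp point, in m); z points along the fingers, y is the line along which they close (so a half turn about z gives the same grasp; the last joint's range is limited). The gripper opens to 85 mm and grips with 20 to 120 N. Pads are 22 mm wide; open, the fingers measure 114 mm over their backs; the gripper's body (76 mm by 85 mm) begins 54 mm behind the grasp point. The pads swing forward as they close: fully open they stand 13 mm farther back than shut.
Start: joints at [-0.026, 0.615, -0.013, 1.423, 0.008, 1.103, -0.04], TCP at [0.65, 0, 0.231] pointing down, gripper open.
Joint ranges: [-3.12, 3.12], [-0.3, 2.06], [-1.34, 1.32], [0.26, 2.42], [-1.36, 4.5], [0.01, 1.98], [-2.84, 2.84]. Speed limits (rad/s): [2.79, 2.79, 3.14, 3.14, 3.14, 3.14, 3.14].

INTERFACE

Orientations are given as a unit quaternion [x, y, z, w].
In Python, from workcell import * gives the robot as it stands. Calls block until the motion is done:
- movep(position, orientation): joint-space move of the TCP to a pose.
- line_to(position, ori=None, vel=0.15, until_force=None): straight line of the TCP; ori=None keeps the orientation; vel is the mean speed in m/s. With until_force (N) it stops when the force on the tool has changed by that much, and returns True; else False.
- movej(angles): joint-space move.
- move_gripper(opening, f_grip=None): opening from 0.0 (shut) to 1.0 (fully open); f_grip is the grip in N (None keeps the last); returns when the fingers have stopped.
- hold(seconds).
- solve_ik(position, orientation): joint angles nearest the present ones, or None.
- capture(name): name is "scene" or "side" or "wrist"; returns (picture, depth): 420x560x3 uint8, blue, green, red; 420x560 float32, m along the optical axis (not along the pixel's ray), 0 where there is no reading.
- calibration(name): a dict with "mtx" (3x3 intrinsics, pixels), "R" (3x3) and "t" (3): a world point X has camera coordinates R X + t. Camera axes: x right, y down, z forward; pixel columns grow to the right and rows downward; lengths in m; the calibration is good to about 2 mm. The wrist camera is an equidistant fisheye: a pixel r from the principal point sees the ray r / f radians off the axis. A picture is of the moment at which its call begins: read the wrist's pose just before it. calibration takes no time and is no camera call; for the wrist camera it gives the pose at the moment of the call.
A pose or a line that the arm cannot do raises PlanningError and nothing moves.
- hand_in(): hands the job in; it is judged then, once.
Readings, each from a call of its own:
- get_clock(): time.
- get_joint_pos(): joint angles.
- get_qvel(): joint speeds.
- get_joint_efforts(): joint torques, N m.
- get_tool_pos(): TCP position.
- get_ee_rot(): TCP orientation.
- get_force(): force on the tool from outside, world axes, zero at the start.
- get_torque(): the same for the moment, N m.
- get_gripper_width(): opening from 0.0 (shut) to 1.0 (fully open).
- get_finger_force(): force on a finger pad.
Only numpy, scipy, OpenCV 4.12 (cv2) and the standard library are available. Lean on these libraries where they do the work, as an engineer would, in place of code of your own. Each camera call takes 0.05 s, during which the arm holds its last target. There are 200 camera calls.

TASK

The twin portion dispenser is empty and I want to look at its outlet opening: push both canister lids straight down until they are fully home, then take the gate's upright white handle, pull the spring-loaded gate out until its pointer lines up with the fin of the clip on the rail beside it, and keep it there. Finish while still holding the gate at the mark with the gripper (let go and the spring shuts it), and leave the cups and everything else on the table where they are.

Things in the scene. Friction and masses are not known exactly. Their poses are not given: they have to be found in the camera images.
- dispenser: Twin portion dispenser, fixed. Base plate 160 (x) x 260 (y) x 12 mm; aluminium housing 120 x 260 mm, 97 to 133 mm high, on two uprights; two clear canisters on it at y = +60 and -60 mm. Origin: centre of the base's underside, on the table; z up. The gate slides out of its -y end, along -y. Beside it at x = +46 mm a 12 mm square steel rail, top 120 mm high, runs to an end stop at y = -325 mm.
- lid_left_top (a point): Centre of the top of the white lid at the dispenser's y = +60 mm: a disc 108 mm across, 22 mm high, with a 3 mm raised middle 60 mm across; this point is on the raised middle, 235.5 mm above the table when home (the highest part of the dispenser). The lid only moves straight up and down.
- lid_right_top (a point): The same for the identical lid at the dispenser's y = -60 mm.
- lid_left (a joint): How far (m) the left lid stands up off its seat: 0 = fully home, where it meets a solid stop; it starts 6 to 11 mm up. A tight fit: it needs about 7 to 8 N of push to move (more to move fast), stays where it is left, and does not spring back.
- lid_right (a joint): The same for the right lid.
- gate (a joint): How far (m) the gate is pulled out along the dispenser's -y: 0 = shut, 80 mm = end stop. A spring always pulls it shut: 4 N at 0, growing by 0.8 N every 10 mm.
- gate_grip (a point): Point in the gate's upright white paddle handle: 12 mm thick (dispenser's y, the pull direction), 40 mm wide (x), from the flat gate bar (36 mm wide, top 119 mm high) up to 175 mm. Point: middle of the paddle, 152 mm high; gate shut: dispenser's x = 0, y = -215 mm, with 79 mm free between paddle and housing. Axes as the dispenser's.
- gate_pointer (a point): End of the gate's pointer: a thin steel finger (4 mm thick along y, 10 mm high) on the paddle's +x side, 129 mm high, in line with the paddle's mid-thickness; its end is at the dispenser's x = +33 mm. Axes as the dispenser's.
- mark (a point): The mark: edge, towards the gate, of the thin fin (4 mm along y, 12 mm high) on the white clip (18 x 14 mm, top 135 mm high with the fin) on the rail; dispenser's x = +37 mm, 129 mm high. Fixed, 30 to 55 mm beyond the shut pointer along -y. The gate is at the mark when pointer and fin have the same y of the dispenser. Axes as the dispenser's.
- cup_left: Bystander: small clear tasting cup, 44 mm across, 45 mm high, standing on the base plate under the left outlet. Origin: centre of its underside, as for all bystanders below except the spoon.
- cup_right: Bystander: the same cup under the right outlet.
- tub: Bystander: white tub with its own white cap, 90 mm across, 100 mm high, on the table beyond the dispenser; not part of it.
- mug: Bystander: blue ceramic mug with a handle, 80 mm across, 85 mm high, between the dispenser and the robot.
- spoon: Bystander: spoon lying on the table under or near the gate's rail. Origin: middle of its underside.
- beaker: Bystander: clear beaker, 90 mm across, 130 mm high, on the right of the table.
- bottle: Bystander: brown bottle, 62 mm across, 230 mm high, on the left of the table.
- plate: Bystander: white plate, 180 mm across, on the right of the table.

How it is judged:
By the outcome, as a careful person would: the job done as asked, in the order asked, and still so for the second after the job is handed in, while the arm keeps its last pose, push and grip.
It also fails if it takes over 48 s, if anything falls off the work surface, if the arm or the gripper's body presses on something with over 40 N, if the wrist force passes 120 N, or if a joint passes its speed limit or range.

## Working session

There is one attempt and no reset: what is moved stays moved. The work goes in short steps, each a Python script; the robot and the scene stay as the last script left them, time stands still between calls to the robot, and variables do not carry over. Pictures are saved under pics/ and viewed, at most 10 in all, crops included, and the job is handed in when it is done.

```bash
mkdir -p pics; ls; python3 - <<'E'
from workcell import *
import cv2,numpy as np
for n in("scene","side"):
    p,d=capture(n); cv2.imwrite(f"pics/{n}0.png",p); np.save(f"pics/{n}0.npy",d)
    c=calibration(n); np.savez(f"pics/{n}cal.npz",**{k:np.array(c[k]) for k in("mtx","R","t")}); print(n,c)
try: print(grip_depth)
except Exception as e: print(e)
print(get_ee_rot(),get_clock(),get_tool_pos())
E
```

```text
pics
scene {'mtx': array([[403.59409054,   0.        , 284.02853712],
       [  0.        , 403.59409054, 203.34501041],
       [  0.        ,   0.        ,   1.        ]]), 'R': array([[-0.37129174,  0.92850857,  0.00377885],
       [ 0.5590048 ,  0.22678054, -0.79754888],
       [-0.74138795, -0.29401091, -0.60324249]]), 't': array([ 0.17788118, -0.15658851,  1.8406509 ])}
side {'mtx': array([[502.26958701,   0.        , 286.38027253],
       [  0.        , 502.26958701, 205.52342332],
       [  0.        ,   0.        ,   1.        ]]), 'R': array([[ 0.7186624 , -0.69503306, -0.02129312],
       [-0.46405037, -0.45657169, -0.75907809],
       [ 0.51786253,  0.55540196, -0.65065126]]), 't': array([-0.36534776,  0.37295661,  1.246296  ])}
0.0187
[ 0.70709216  0.70712039 -0.00085324 -0.00083672] 0.1 [6.49281209e-01 1.15156697e-05 2.30244280e-01]
```

View pics/scene0.png

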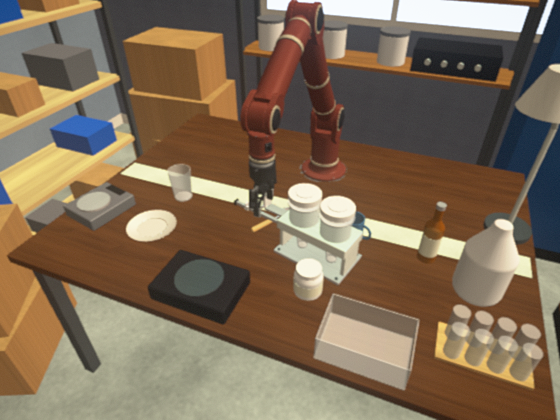

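View pics/side0.png

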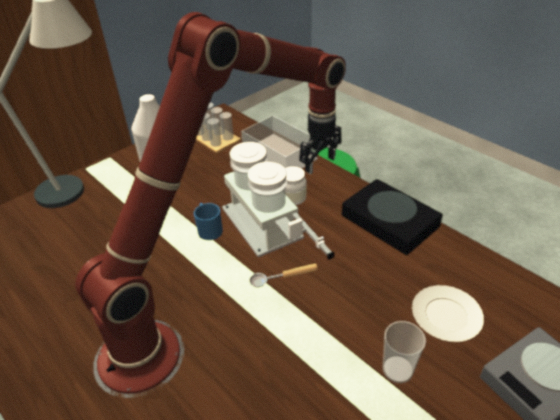

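The scene view shows the lids near (305,192) and (338,205). In the side view they are near (248,153) and (268,175), the gate paddle is near (295,225) and the rail ends near (330,255).

```bash
cat > h.py <<'E'
import numpy as np,cv2
def cal(n):
    c=np.load(f"pics/{n}cal.npz"); return c["mtx"],c["R"],c["t"]
def cloud(n,d):
    K,R,t=cal(n); v,u=np.indices(d.shape)
    c=np.stack([(u-K[0,2])/K[0,0]*d,(v-K[1,2])/K[1,1]*d,d],-1)
    return (c-t)@R
def ray_plane(n,uv,z):
    K,R,t=cal(n); o=-R.T@t; r=R.T@np.array([(uv[0]-K[0,2])/K[0,0],(uv[1]-K[1,2])/K[1,1],1])
    return o+r*(z-o[2])/r[2]
def proj(n,X):
    K,R,t=cal(n); p=K@(R@np.asarray(X)+t); return p[:2]/p[2]
E
python3 - <<'E'
from h import *
for n in("scene","side"):
    p=cv2.imread(f"pics/{n}0.png"); d=np.load(f"pics/{n}0.npy"); P=cloud(n,d)
    hsv=cv2.cvtColor(p,cv2.COLOR_BGR2HSV)
    m=(d>0)&(P[...,2]>.228)&(P[...,2]<.262)&(P[...,0]>.45)&(P[...,0]<1)&(P[...,1]>-.15)&(P[...,1]<.35)&(hsv[...,1]<70)&(hsv[...,2]>120)
    k,l,s,c=cv2.connectedComponentsWithStats(m.astype(np.uint8))
    for i in range(1,k):
        if s[i,4]<60: continue
        q=P[l==i]; ctr,r=cv2.minEnclosingCircle(q[:,:2].astype(np.float32))
        top=q[np.hypot(*(q[:,:2]-ctr).T)<.025]
        print(n,s[i],np.round(ctr,4),round(r,4),"topz",np.median(top[:,2]).round(4),top[:,2].std().round(4))
    m=(d>0)&(P[...,2]>.126)&(P[...,2]<.14)&(P[...,0]>.45)&(P[...,0]<1)&(P[...,1]>-.3)&(P[...,1]<.35)&(hsv[...,1]<70)
    q=P[m][:,:2].astype(np.float32); print("housing",cv2.minAreaRect(q*1000))
p=cv2.imread("pics/side0.png")
cv2.imwrite("pics/crop1.png",cv2.resize(p[130:290,210:370],None,fx=3.7,fy=3.7,interpolation=cv2.INTER_CUBIC))
E
```

```text
scene [289 184  33  23 598] [0.5234 0.0899] 0.0572 topz 0.2415 0.0014
scene [321 196  35  25 692] [0.5536 0.2055] 0.0559 topz 0.2423 0.0016
housing ((517.1738891601562, 54.58624267578125), (451.69036865234375, 121.83419799804688), 76.13795471191406)
side [ 230  142   57   47 1510] [0.541  0.1467] 0.1173 topz 0.2395 0.0042
housing ((513.0814208984375, 49.63945007324219), (456.4944763183594, 119.44779205322266), 76.1785888671875)
```

View pics/crop1.png

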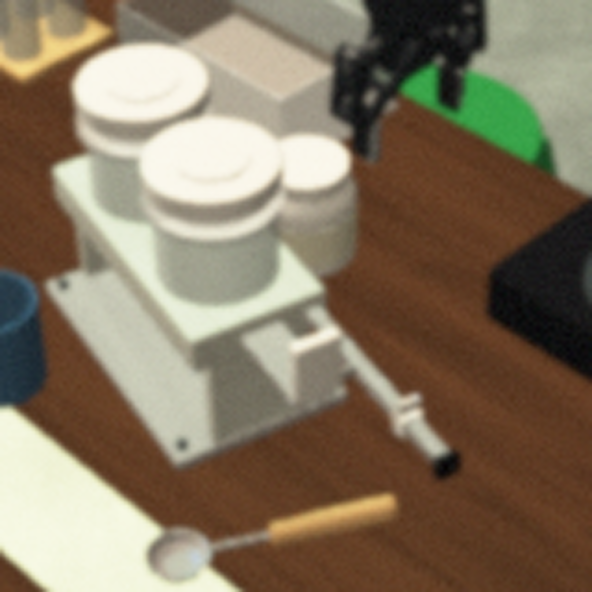

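The crop shows both lids slightly raised, the white paddle at about (317,365) and the clip fin on the rail at about (407,412). I'll press the lids now.

```bash
cat >> h.py <<'E'
from scipy.spatial.transform import Rotation as Rot
YAW=np.radians(-14.3); XD=np.array([np.cos(YAW),np.sin(YAW),0]); YD=np.array([-np.sin(YAW),np.cos(YAW),0])
O=np.array([.5388,.1475,0])
def Q(s=1):
    z=np.array([0,0,-1.]); y=s*YD; return Rot.from_matrix(np.stack([np.cross(y,z),y,z],1)).as_quat()
def W(x,y,z): return O+x*XD+y*YD+np.array([0,0,z])
E
python3 - <<'E'
from workcell import *
from h import *
q=Q()
print(solve_ik(W(0,-.215,.133),q),solve_ik(W(0,-.265,.133),q),solve_ik(W(0,-.265,.133),Q(-1)))
move_gripper(0.0)
for y in(.06,-.06):
    movep(W(0,y,.275),q); f0=get_force(); print(get_clock(),get_tool_pos()-W(0,y,.275))
    line_to(W(0,y,.252),vel=.1)
    r=line_to(W(0,y,.226),vel=.015,until_force=22)
    print(r,get_tool_pos(),get_force()-f0,get_clock())
    hold(.3); print(get_tool_pos(),get_force()-f0)
    line_to(W(0,y,.275),vel=.1)
E
```

```text
[ 0.31163641  0.52450243 -0.33624633  1.98774239  0.26873513  0.67169146
  1.12674712] [ 0.41381835  0.51991733 -0.33545497  1.99742582  0.26784069  0.66617313
  1.22872477] [-0.10267317  0.53070509  0.41695213  2.01311803 -0.33896946  0.66421043
 -1.28735837]
1.7833 [ 0.00091406 -0.00194383 -0.00031317]
True [0.55362724 0.20567116 0.23567058] [-0.17707347  1.19957606  3.650723  ] 3.3917
[0.5536475  0.20560892 0.23563582] [-1.26725556  0.50263698  5.51648928]
4.7917 [-0.00048461 -0.00092485 -0.00060708]
True [0.52399351 0.08934282 0.23562916] [-0.32291115 -1.40156876  3.76033325] 6.3583
[0.5240099  0.08933203 0.23559434] [-0.98794303 -1.41286397  5.09436095]
```

```bash
python3 - <<'E'
from workcell import *
from h import *
movep(W(0,-.24,.27),Q()); move_gripper(1.0)
c=calibration("wrist"); p,d=capture("wrist"); cv2.imwrite("pics/wrist1.png",p); np.save("pics/wrist1.npy",d)
np.savez("pics/wristcal.npz",**{k:np.array(c[k]) for k in("mtx","R","t")}); print(c,get_clock(),get_tool_pos()-W(0,-.24,.27))
p,d=capture("side"); cv2.imwrite("pics/side1.png",p); np.save("pics/side1.npy",d)
E
```

```text
{'mtx': array([[325.1922621 ,   0.        , 283.50478057],
       [  0.        , 325.1922621 , 203.92702627],
       [  0.        ,   0.        ,   1.        ]]), 'R': array([[ 2.46952794e-01,  9.69027507e-01,  9.59049078e-05],
       [ 9.33230965e-01, -2.37856837e-01,  2.69265837e-01],
       [ 2.60948815e-01, -6.64064494e-02, -9.63065885e-01]]), 't': array([-0.0372095 , -0.51391026,  0.28564149])} 8.7917 [ 4.73750508e-07 -9.33360064e-05  1.61726969e-05]
```

View pics/wrist1.png

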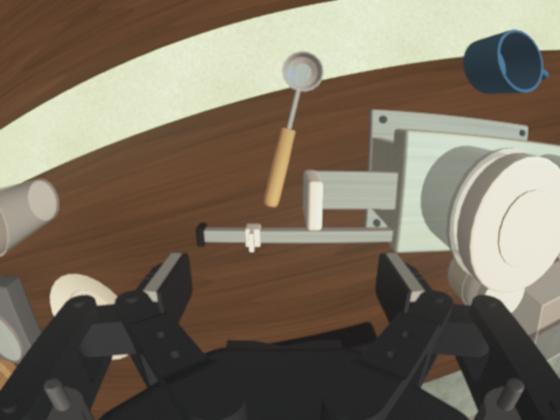

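The wrist view shows the paddle top at (314,200), the rail from (205,235) to (392,235), the clip at about (253,236) and the housing edge at column 398. I'll zoom in.

```bash
cat >> h.py <<'E'
def wray(uv,z,f="pics/wristcal.npz"):
    c=np.load(f); u=cv2.fisheye.undistortPoints(np.array([[uv]],float),c["mtx"],np.zeros(4))[0,0]
    o=-c["R"].T@c["t"]; r=c["R"].T@np.array([u[0],u[1],1]); return o+r*(z-o[2])/r[2]
def D(p): q=np.asarray(p)-O; return np.array([q@XD,q@YD,q[2]])
E
python3 - <<'E'
from h import *
p=cv2.imread("pics/wrist1.png")
cv2.imwrite("pics/crop2.png",cv2.resize(p[160:260,190:350],None,fx=5,fy=5,interpolation=cv2.INTER_CUBIC))
for uv,z in(((253,225),.129),((253,236),.135),((205,236),.12),((392,236),.12),((314,172),.175),((314,228),.175),((398,251),.133),((408,130),.133)): print(uv,D(wray(uv,z)).round(4))
E
```

```text
(253, 225) [ 0.0322 -0.2671  0.129 ]
(253, 236) [ 0.0408 -0.2669  0.135 ]
(205, 236) [ 0.0473 -0.3163  0.12  ]
(392, 236) [ 0.0479 -0.1297  0.12  ]
(314, 172) [-0.0257 -0.2161  0.175 ]
(314, 228) [ 0.0185 -0.215   0.175 ]
(398, 251) [ 0.0588 -0.1262  0.133 ]
(408, 130) [-0.0582 -0.1269  0.133 ]
```

View pics/crop2.png

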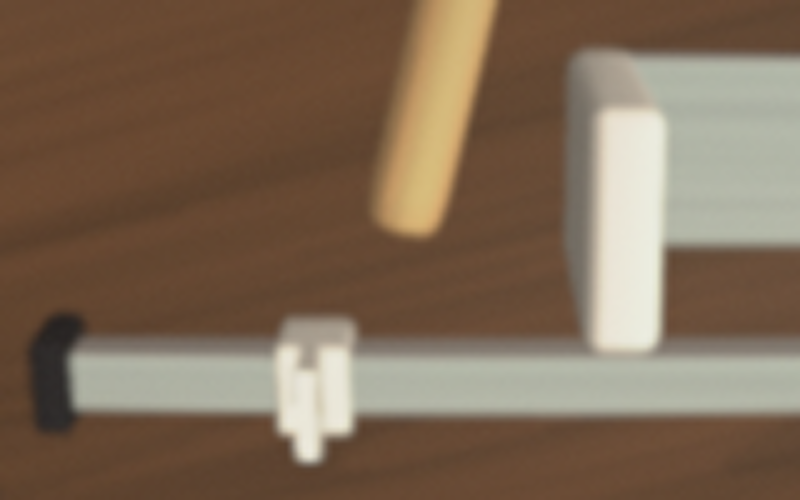

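```bash
python3 - <<'E'
from workcell import *
from h import *
movep(W(.10,-.24,.27),Q()); 
c=calibration("wrist"); p,d=capture("wrist"); cv2.imwrite("pics/wrist2.png",p); np.save("pics/wrist2.npy",d)
np.savez("pics/wrist2cal.npz",**{k:np.array(c[k]) for k in("mtx","R","t")}); print(get_clock(), D(-c["R"].T@c["t"]))
a=wray((0,0),0)
import cv2
C=np.load("pics/wrist2cal.npz")
def pr(x,y,z): return cv2.fisheye.projectPoints(np.array([[W(x,y,z)]]),cv2.Rodrigues(C["R"])[0],C["t"],C["mtx"],np.zeros(4))[0][0,0]
print(pr(.033,-.215,.129),pr(.037,-.267,.129))
u,v=pr(.033,-.24,.129).astype(int); print(u,v)
cv2.imwrite("pics/crop3.png",cv2.resize(p[v-50:v+50,u-80:u+80],None,fx=5,fy=5,interpolation=cv2.INTER_CUBIC))
E
```

```text
9.375 [ 0.0326312  -0.23878671  0.41274039]
[310.89754425 116.49317496] [250.79105675 121.15189859]
281 116
```

View pics/crop3.png

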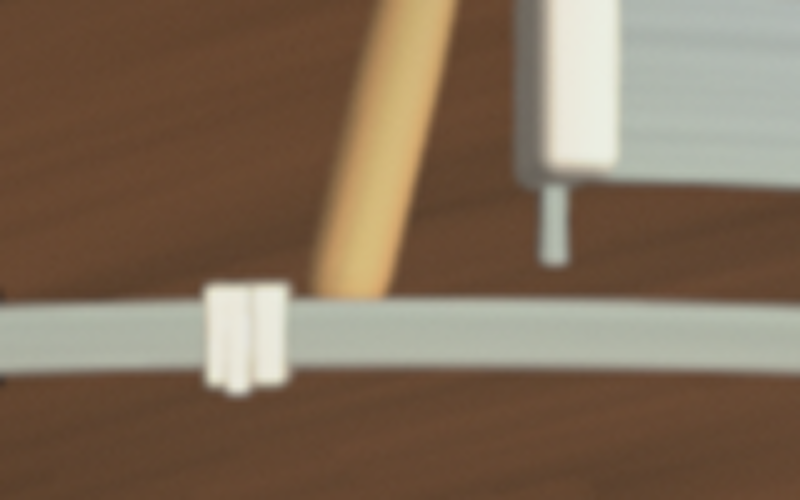

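The crop shows the pointer end at (555,262), which is full-image (312,118). The clip spans columns 205–290 with the fin around 238. I'll take column profiles.

```bash
python3 - <<'E'
from h import *
p=cv2.imread("pics/wrist2.png"); g=p.mean(2).astype(int)
for v in (122,125,128,131,134,136,142,144,146): print(v,g[v,238:264])
print("ptr",[ (v,list(g[v,306:318])) for v in(108,112,115)])
f="pics/wrist2cal.npz"
for uv,z in(((311.9,118),.134),((311.9,118),.129),((248.5,130),.135),((250,144.5),.135),((250.5,123),.135)): print(uv,z,D(wray(uv,z,f)).round(4))
c=p[115:155,236:268]; c=cv2.normalize(np.clip(c,170,255),None,0,255,cv2.NORM_MINMAX)
cv2.imwrite("pics/crop4.png",cv2.resize(c,None,fx=14,fy=14,interpolation=cv2.INTER_CUBIC))
E
```

```text
122 [ 71  72  72  83 103 121 130 131 129 128 128 130 132 134 138 142 143 143
 144 138 119  93  77  74  82  97]
125 [103 103 107 140 195 222 228 229 228 228 228 226 218 214 224 229 229 230
 229 216 177 137 118 115 117 122]
128 [177 177 177 180 199 221 227 227 226 227 227 225 217 212 222 228 229 229
 227 216 191 178 178 178 178 179]
131 [173 173 173 174 194 220 227 227 225 226 228 228 222 213 220 227 229 229
 227 212 185 173 173 174 173 173]
134 [172 173 172 173 193 220 226 223 222 225 228 227 221 214 220 227 228 229
 226 211 185 173 174 175 174 174]
136 [173 173 172 173 194 221 226 223 221 225 227 226 218 211 219 226 228 228
 226 211 185 176 175 175 175 175]
142 [ 72  72  74  97 143 183 193 190 203 222 228 224 205 178 176 183 185 183
 175 150 114  87  75  74  73  75]
144 [ 71  69  70  71  78  85  89 105 137 165 174 166 141 107  88  83  84  84
  81  78  73  73  72  73  72  73]
146 [69 70 71 72 73 71 71 73 75 76 77 76 75 73 72 71 70 72 72 72 71 72 72 73
 73 74]
ptr [(108, [np.int64(73), np.int64(74), np.int64(86), np.int64(121), np.int64(159), np.int64(176), np.int64(178), np.int64(163), np.int64(120), np.int64(82), np.int64(73), np.int64(74)]), (112, [np.int64(74), np.int64(76), np.int64(92), np.int64(127), np.int64(160), np.int64(175), np.int64(178), np.int64(162), np.int64(120), np.int64(83), np.int64(73), np.int64(74)]), (115, [np.int64(74), np.int64(76), np.int64(95), np.int64(131), np.int64(162), np.int64(176), np.int64(179), np.int64(164), np.int64(125), np.int64(85), np.int64(73), np.int64(73)])]
(311.9, 118) 0.134 [ 0.0343 -0.2146  0.134 ]
(311.9, 118) 0.129 [ 0.0343 -0.2141  0.129 ]
(248.5, 130) 0.135 [ 0.0445 -0.2684  0.135 ]
(250, 144.5) 0.135 [ 0.057  -0.2673  0.135 ]
(250.5, 123) 0.135 [ 0.0385 -0.2667  0.135 ]
```

View pics/crop4.png

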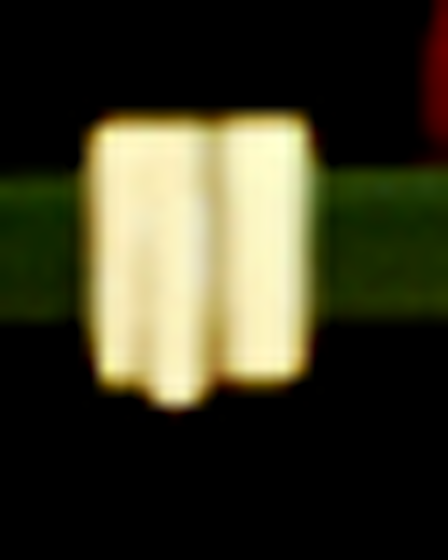

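The fin centre is at column 248.0 at z=0.135, giving y ≈ -0.2689. The pointer is at column ~311.7, giving y ≈ -0.2148. So the pull is about 54.1 mm. Grasping next.

```bash
python3 - <<'E'
from workcell import *
from h import *
f="pics/wrist2cal.npz"
pt=D(wray((311.7,114),.134,f)); mk=D(wray((248.0,126),.135,f)); print(pt,mk,mk[1]-pt[1])
q=Q(); movep(W(0,pt[1],.24),q); line_to(W(0,pt[1],.1333),vel=.1)
hold(.2); t0=D(get_tool_pos()); f0=get_force(); print("pre",t0,f0)
move_gripper(0.0,f_grip=60)
hold(.3); t1=D(get_tool_pos()); df=get_force()-f0; print("grip",t1,"dF disp",df@XD,df@YD,df[2],get_gripper_width(),get_finger_force(),get_clock())
c=calibration("wrist"); p,d=capture("wrist"); cv2.imwrite("pics/wrist3.png",p)
np.savez("pics/wrist3cal.npz",**{k:np.array(c[k]) for k in("mtx","R","t")})
E
```

```text
[ 0.03084081 -0.21475108  0.134     ] [ 0.04102389 -0.26883481  0.135     ] -0.05408372684370091
pre [ 0.00031599 -0.21471954  0.13379147] [ 0.16132689 -0.1670032   0.49023436]
grip [-2.65632174e-05 -2.16297166e-01  1.33406652e-01] dF disp -0.17635224571930164 -4.948305376626196 2.5808406336180667 0.13047246219777114 58.866124749183655 12.2667
```

```bash
python3 - <<'E'
from workcell import *
from h import *
T=-.2163-.0541
line_to(W(0,T-.0015,.1333),vel=.04); hold(.3)
cmd=T-.0015
for i in range(3):
    y=D(get_tool_pos())[1]; print(cmd,y,D(get_tool_pos()),get_clock())
    if abs(y-T)<3e-4: break
    cmd+=T-y; line_to(W(0,cmd,.1333),vel=.02); hold(.3)
f=get_force(); print(f@XD,f@YD,f[2],get_finger_force(),get_gripper_width())
c=calibration("wrist"); p,d=capture("wrist"); cv2.imwrite("pics/wrist4.png",p)
np.savez("pics/wrist4cal.npz",**{k:np.array(c[k]) for k in("mtx","R","t")})
s,_=capture("side"); cv2.imwrite("pics/side4.png",s); s2,_=capture("scene"); cv2.imwrite("pics/scene4.png",s2)
print(get_clock())
u,v=proj("side",W(.035,-.269,.13)).astype(int); u2,v2=proj("scene",W(.035,-.269,.13)).astype(int)
cr=lambda im,u,v:cv2.resize(im[v-30:v+30,u-40:u+40],None,fx=5,fy=5,interpolation=cv2.INTER_CUBIC)
w=cv2.resize(p[120:300,200:440],(400,300),interpolation=cv2.INTER_CUBIC)
top=np.hstack([cr(s,u,v),cr(s2,u2,v2)])
cv2.imwrite("pics/comb4.png",np.vstack([top,np.hstack([w,cv2.resize(p,(400,300))])]))
E
```

```text
-0.2719 -0.2671778093541994 [-6.02701922e-05 -2.67177809e-01  1.33418854e-01] 14.1917
-0.27512219064580057 -0.27023593591919676 [-6.84185806e-05 -2.70235936e-01  1.33443617e-01] 14.8
-0.14763120166876353 8.769724410453257 2.1768169840290494 59.02993083000183 0.13545640342879559
14.95
```

View pics/comb4.png

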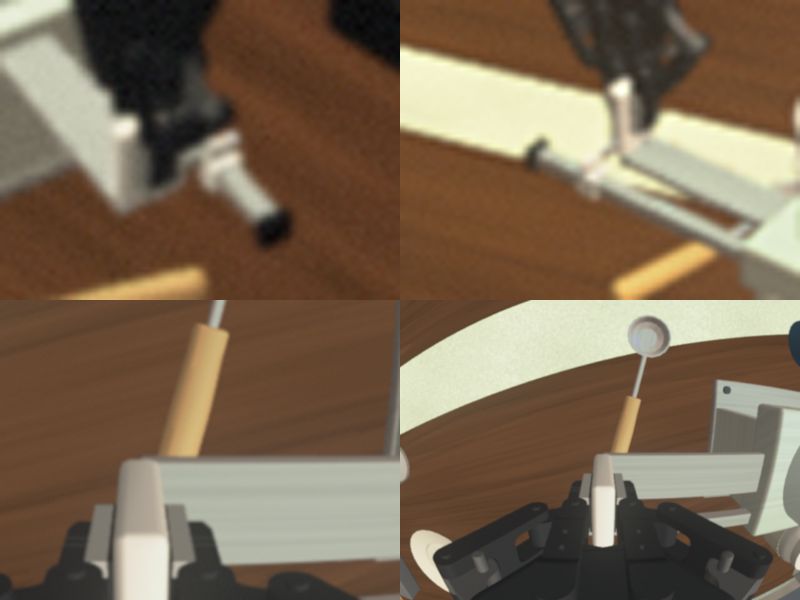

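The side and scene crops show the paddle gripped and the pointer meeting the clip fin in one line. Next I'll check for slip inside the grip by comparing the paddle in the wrist images before and after the pull.

```bash
python3 - <<'E'
from h import *
ys=[]
for n in(3,4):
    p=cv2.imread(f"pics/wrist{n}.png"); g=p.mean(2).astype(np.float32)
    o=[]
    for v in(245,252,258,264):   # paddle top face, dark fingers either side
        r=g[v,255:315]; h=(r.max()+60)/2; i=np.where(r>180)[0]; a,b=i[0],i[-1]
        L=a-1+(180-r[a-1])/(r[a]-r[a-1]); R=b+(r[b]-180)/(r[b]-r[b+1]); o.append((255+L,255+R))
    o=np.array(o); print(n,o.round(2).tolist())
    ys.append(D(wray((o[2:].mean(),261),.175,f"pics/wrist{n}cal.npz"))[1])
print(ys,ys[1]-ys[0])
E
```

```text
3 [[294.0, 296.33], [294.42, 297.31], [294.91, 298.12], [271.0, 299.06]]
4 [[294.93, 297.21], [295.56, 298.1], [296.14, 298.65], [272.13, 300.08]]
[np.float64(-0.21240092104524522), np.float64(-0.26647389419295686)] -0.054072973147711645
```

```bash
python3 - <<'E'
from workcell import *
from h import *
print(D(get_tool_pos()),get_finger_force(),get_clock()); print(hand_in())
E
```

```text
[-5.49692640e-05 -2.70259957e-01  1.33441935e-01] 59.028841853141785 14.95
the job is handed in; nothing more can be done
None
```

I pressed both lids down to their stops, pulled the gate out about 54 mm so its pointer lines up with the fin (within roughly 0.5 mm by my camera measurements), and handed the job in at 15 s with the gripper still holding it; nothing else was handled.

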